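Pack the slide box under the cantilever tray

ROBOT

A 7-joint arm with a two-finger parallel gripper is mounted at the origin on a cart in front of the work surface, level with it; the furniture and walls round the work are solid. World frame = base frame: x ahead of the robot, y to its left, z up, the work surface at z = 0. Lengths are in m, angles in rad, forces in N, time in s.
With the tool pointing down it reaches from about 0.35 to 0.9 m from the base axis. Payload 8.1 kg.
Tool frame: the origin (TCP) lies at the very end of the fingers, on their centre line; the grasp point (between the pads) lies 19 mm behind it; z points along the fingers, y is the line along which they close (so a half turn about z gives the same grasp; the last joint's range is limited). The gripper opens to 92 mm and grips with 3 to 60 N. Pads are 19 mm wide; open, the fingers measure 130 mm over their backs; the gripper's body (75 mm by 190 mm) begins 47 mm behind the grasp point.
Start: joints at [-1.321, 0.434, 0.025, 1.573, -0.012, 1.134, -0.075], TCP at [0.216, 0.587, 0.227] pointing down, gripper open.
Joint ranges: [-2.62, 2.62], [-0.44, 2.09], [-1.27, 1.32], [0.08, 2.57], [-1.32, 4.46], [0.12, 2], [-2.74, 2.74]. Speed limits (rad/s): [2.22, 2.22, 3.01, 3.01, 3.14, 3.14, 3.14].

INTERFACE

Orientations are given as a rotation vector (axis times angle).
In Python, from cell import arm gives the robot as it stands.
- The arm moves only by the shell command python3 -m pendant 'ROWS' [FORCE]. ROWS is a JSON object of lists of equal length, an entry for each row: "slide": the shift along the tool's x, y, z in units of 0.3 m (1.0 is 0.3 m), a list of three; "dr": the turn, a rotation vector about the tool's x, y, z in units of 0.12 rad (1.0 is 0.12 rad), a list of three; "claw": the opening, from 0 (shut) to 1 (fully open). In form: {"slide": [[tx, ty, tz], ...], "dr": [[ax, ay, az], ...], "claw": [claw, ...]}. A call has 1 to 10 rows; each row shifts and turns the commanded pose from where the row before left it, along the tool's axes as they then stand; what a row does not reach is not made up. A row lasts 1/10 s, in which the tool goes at most 50 mm and 8.59 degrees, less where a joint would pass 70% of its speed; a pose out of reach is approached as far as the arm can. A call with a number of a shift or a turn outside -1 to 1 is refused whole. A call with a gripper value outside its range is refused whole. The fingers move at their own pace and stop on an object; FORCE is the grip in N (left out, the last holds). Time passes only in rows, so rows that do not move let the fingers close. It gives the time, the measured TCP pose, the force, the opening and the grip force at its end, in the units of the state.
- arm.observe(): the state, without advancing time (a new reading comes with each control period).
- arm.get_image(name): name is "scene" or "top"; returns the picture (400x640x3 uint8, red, green, blue); there is no depth.
- arm.calibration(name): a dict with "K" (3x3 intrinsics, pixels), "xyz" and "orientation" of the camera in the world. Camera axes: x right, y up, looking along -z (the intrinsics and any distortion apply to the point x, -y, -z); pixel columns grow to the right and rows downward; lengths in m; the calibration is good to about 2 mm. A picture is of the moment at which its call begins. calibration takes no time and is no camera call.
- arm.sign_off(): hands the job in; it is judged then, once.
The state is a dict: "clock": time; "joints": joint angles; "dq": joint speeds; "joint_efforts": joint torques, N m; "position": TCP position; "ee_rot": TCP orientation; "force": force on the tool from outside, world axes, zero at the start; "ft_torque": the same for the moment, N m; "width": opening from 0.0 (shut) to 1.0 (fully open); "gripper_force": force on a finger pad.
Only numpy, scipy, OpenCV 4.12 (cv2) and the standard library are available. Lean on these libraries where they do the work, as an engineer would, in place of code of your own. Each camera call takes 0.05 s, during which the arm holds its last target. There are 200 camera calls.

TASK

Get the field kit ready: lift the blue box's cantilever tray by its handle and swing it all the way over to the left until it rests open, lay the small slide box flat, right way up, in the empty middle bay underneath, then swing the tray back and lower it slowly and gently, fully home. Don't let the tray drop, keep the tweezers, marker and eraser in it, and leave the timer where it is.

Things in the scene. Friction and masses are not known exactly. Their poses are not given: they have to be found in the camera images.
- tool_box: Blue sheet-steel box fixed to the desk, open on top, 200 (x) x 160 (y) x 50 mm high, walls and floor 3 mm. Origin: centre of its underside, z up, +y = its left, to which the tray opens. Two low dividers part the floor into three bays side by side in x; the outer ones hold two pipettes (+x) and a pen (-x), fixed, flat. The tray stands on its rim and leaves 47 mm of height over the floor.
- tray_swing (a joint): Angle q of the tray's parallel arms (100 mm, on the box's end faces). 0 = down, 2.16 = open on its stop. The tray stays level; every point shifts in box axes by dy = 93.3-100cos(0.368+q), dz = 100sin(0.368+q)-36 mm: at first mostly up, 64 mm up at q=1.2, last 175 mm left, 21 up. Past q=1.2 it sinks open and stays; before, it falls shut. No spring, light friction; 0.5 kg.
- tray_handle (a point): Middle of the tray's black grip bar, a round bar 14 mm thick, 104 mm long along the box's x, over the middle of the tray, 70 mm above the tray's underside and 32 mm above its walls (120 mm above the desk when down). Axes as the box's.
- tray_floor (a point): Centre of the tray's inner floor, moving with the tray. Tray 200 x 160 mm, 38 mm high; floor 3 mm thick, 194 x 154 mm inside, walls 35 mm high above it. Axes as the box's.
- middle_bay (a point): Centre of the floor of the middle bay, empty at first, 3 mm above the desk: 74 mm wide in x between dividers 3 mm thick and 14 mm high above the floor, 154 mm long in y between the box walls (47 mm high). Beyond each divider nothing is higher than 16 mm above the floor for the next 55 mm. Axes as the box's.
- slide_box: Small closed box for microscope slides, teal with a white lid that stays shut, 57 (x, over its small lips; the side walls that are gripped stand 52 mm apart) x 88 (y) x 32 mm high, 0.16 kg (varies by some 25 percent). Lies loose on the desk to the left or to the right of the blue box, right way up. Origin at the centre of its underside, z up.
- tweezers: Fine steel tweezers, 121 mm long, lying loose in the left half of the tray. Origin at the centre of the underside.
- red_marker: Black marker pen with a red cap, 137 mm long, 12 mm thick, lying loose in the right half of the tray. Origin at the centre of its underside.
- eraser: White and blue eraser 20 x 42 x 13 mm, loose in the right half of the tray. Origin at the centre of its underside.
- timer: Round bench timer, cream base with a dark blue dial on top, 68 mm across, 45 mm high, loose on the desk on the other side of the blue box from the slide box. A bystander. Origin at the centre of its underside.
Not all that is in view belongs to the job. Leave any red look-alike of the slide_box alone. What is shaped like the red_marker but purple is not meant.

How it is judged:
By the outcome, as a careful person would: the job done as asked, in the order asked, and still so for the second after the job is handed in, with the robot touching nothing.
It also fails if it takes over 69 s, if anything falls off the work surface, if the arm or the gripper's body presses on something with over 40 N, if the wrist force passes 120 N, or if a joint passes its speed limit or range.

## Working session

There is one attempt and no reset: what is moved stays moved. The work goes in short steps, Python scripts to look and compute and a shell command to move; the robot and the scene stay as the last step left them, time stands still between calls to the robot, and variables do not carry over. Pictures are saved under pics/ and viewed, at most 10 in all, crops included, and the job is handed in when it is done.

```bash
mkdir -p pics; ls; python3 - <<'E'
from cell import arm
import cv2
for n in("scene","top"):
    cv2.imwrite(f"pics/{n}0.png",arm.get_image(n)[:,:,::-1]); print(n,arm.calibration(n))
print(arm.observe())
E
```

```text
pics
scene {'K': array([[364.82335556,   0.        , 322.64297167],
       [  0.        , 364.82335556, 200.60001327],
       [  0.        ,   0.        ,   1.        ]]), 'xyz': array([ 0.19036121, -0.55750608,  0.77015689]), 'orientation': array([ 0.75143295, -0.18765487, -0.51723558])}
top {'K': array([[459.24887355,   0.        , 315.84564426],
       [  0.        , 459.24887355, 199.1800716 ],
       [  0.        ,   0.        ,   1.        ]]), 'xyz': array([0.27700737, 0.01138507, 1.29042697]), 'orientation': array([ 0.13118738, -0.14124949, -1.53925083])}
{'clock': 0.1, 'joints': array([-1.32057996,  0.43513251,  0.02497647,  1.5739846 , -0.01161384,
        1.13396481, -0.07506688]), 'dq': array([-8.61693979e-05, -1.03461270e-03, -7.94006952e-04, -6.77114249e-04,
       -5.13063394e-05, -1.98647679e-04,  8.82291927e-04]), 'joint_efforts': array([ 3.87810229e-03, -6.69132400e+01,  9.88493487e-01, -3.15144861e+01,
       -6.04976923e-02,  3.73188104e-02,  4.32644742e-05]), 'position': array([0.21585873, 0.58607736, 0.2260447 ]), 'ee_rot': array([-5.51379452e-01, -3.09270010e+00,  2.10205612e-03]), 'force': array([ 0.09933198,  0.58512061, -0.7467815 ]), 'ft_torque': array([-0.02662014,  0.00277223, -0.03838475]), 'gripper_force': 0.0, 'width': 0.9958844563843329}
```

View pics/top0.png

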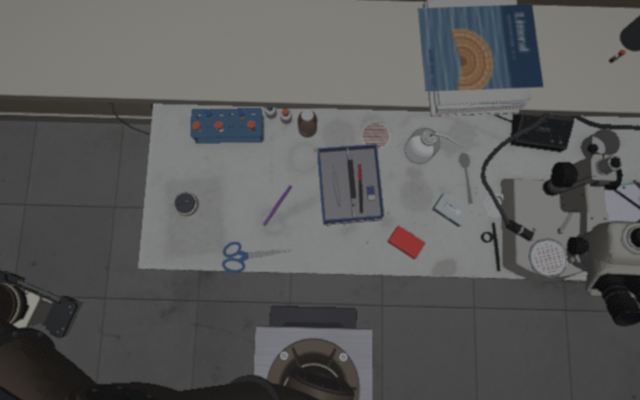

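View pics/scene0.png

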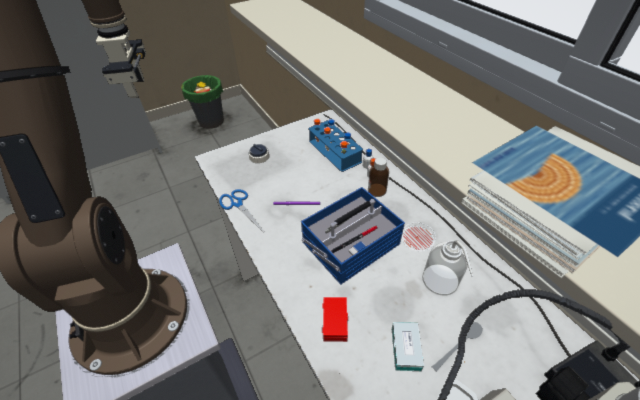

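The top view shows the blue box around (351,184), with the handle at about (351,180). The slide box is at (448,209), the red look-alike at (406,242) and the timer at (186,204). The tray opens to image left. I'll zoom in next.

```bash
cat > h.py <<'E'
import numpy as np, cv2
from cell import arm
from scipy.spatial.transform import Rotation as R
def ray(n,uv):
    c=arm.calibration(n);uv=np.atleast_2d(np.float64(uv));K=c["K"]
    d=np.c_[(uv[:,0]-K[0,2])/K[0,0],-(uv[:,1]-K[1,2])/K[1,1],-np.ones(len(uv))]
    return c["xyz"],R.from_rotvec(c["orientation"]).apply(d)
def plane(n,uv,z):
    o,d=ray(n,uv); return o+d*((z-o[2])/d[:,2])[:,None]
def proj(n,p):
    c=arm.calibration(n);q=R.from_rotvec(c["orientation"]).inv().apply(np.atleast_2d(p)-c["xyz"]);K=c["K"]
    return np.c_[K[0,0]*q[:,0]/-q[:,2]+K[0,2],-K[1,1]*q[:,1]/-q[:,2]+K[1,2]]
def tri(a,b):
    (o1,d1),(o2,d2)=ray("scene",a),ray("top",b);d1,d2=d1[0],d2[0]
    s,t=np.linalg.lstsq(np.c_[d1,-d2],o2-o1,rcond=None)[0]
    p,q=o1+s*d1,o2+t*d2
    return (p+q)/2,np.linalg.norm(p-q)
E
python3 - <<'E'
from h import *
t=cv2.imread("pics/top0.png");s=cv2.imread("pics/scene0.png")
a=cv2.resize(t[135:235,310:470],(800,500),interpolation=cv2.INTER_CUBIC)
b=cv2.resize(s[180:380,290:450],(480,600),interpolation=cv2.INTER_CUBIC)
cv2.imwrite("pics/a.png",cv2.convertScaleAbs(a,alpha=1.5));cv2.imwrite("pics/b.png",b)
E
```

```text
(no output)
```

View pics/a.png

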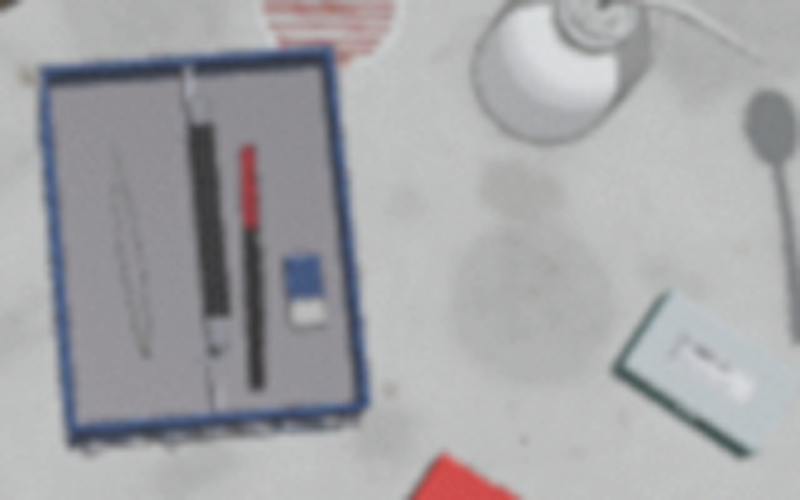

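View pics/b.png

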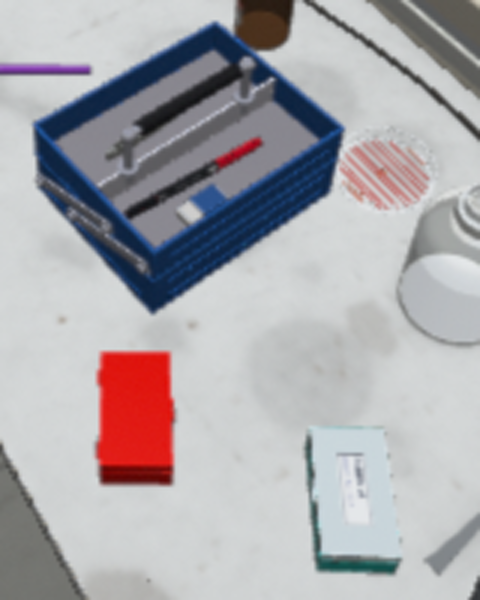

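The crops show the tray rim corners clearly, and the handle bar in top crop runs (201,123)–(217,317). The slide box lid in the scene crop has corners at (310,428), (385,428), (399,560) and (318,556). Now I'll compute positions.

```bash
python3 - <<'E'
from h import *
np.set_printoptions(precision=4,suppress=True)
T=lambda p:np.array(p)/5+[309.6,134.6]
S=lambda p:np.array(p)/3+[289.7,179.7]
rt=T([(43,70),(333,49),(367,404),(71,438)]);rs=S([(36,127),(215,25),(341,130),(152,252)])
rs=rs[[1,2,3,0]]
def rep(n,P):
    print(n,P[:,:2].tolist().__repr__()[:200]);e=np.diff(np.r_[P,P[:1]],axis=0);print(" sides",np.linalg.norm(e,axis=1),"ang",np.degrees(np.arctan2(e[:,1],e[:,0])),"c",P.mean(0))
rep("top",plane("top",rt,.088));rep("scene",plane("scene",rs,.088))
print("tri",[tri(a,b) for a,b in zip(rs,rt)])
h=T([(201,123),(217,317)]);rep("handle",plane("top",h,.124));
hs=S([(240,70),(137,133)]);rep("handle s",plane("scene",hs,.122));print(tri(hs.mean(0),h.mean(0)))
sl=S([(310,428),(385,428),(399,560),(318,556)]);rep("lid s",plane("scene",sl,.032))
# lid masks
for n,box in(("scene",(385,450,315,380)),("top",(430,475,190,230))):
    im=cv2.imread(f"pics/{n}0.png");hsv=cv2.cvtColor(im,cv2.COLOR_BGR2HSV)
    x0,x1,y0,y1=box;c=hsv[y0:y1,x0:x1]
    print(n,"lid hsv",hsv[360,400] if n=="scene" else hsv[213,448],"desk",hsv[330,440] if n=="scene" else hsv[225,435])
    for m0 in (12,18,25,60):
        m=((c[...,1]>m0)).astype(np.uint8)
        cs=max(cv2.findContours(m,0,1)[0],key=cv2.contourArea)[:,0]+[x0,y0]
        r=cv2.minAreaRect(plane(n,cs,.032 if m0<50 else .02)[:,:2].astype(np.float32)*1000);print(m0,r)
t=cv2.imread("pics/top0.png");hsv=cv2.cvtColor(t,cv2.COLOR_BGR2HSV)
E
```

```text
top [[0.6279656950750921, 0.0037745769420274335], [0.6443712769426995, -0.1535532875257614], [0.4500391054754288, -0.17228986546390707], [0.42761098031344236, -0.016131209246659405]]
 sides [0.1582 0.1952 0.1578 0.2013] ang [ -84.0469 -174.4928   98.1732    5.6739] c [ 0.5375 -0.0845  0.088 ]
scene [[0.6260787804173031, -0.002299186044505741], [0.6426209579749389, -0.1564475356776368], [0.44834334595648534, -0.1755109082647361], [0.43311149722417597, -0.023404494991191682]]
 sides [0.155  0.1952 0.1529 0.1941] ang [ -83.8748 -174.3958   95.7185    6.2418] c [ 0.5375 -0.0894  0.088 ]
tri [(array([0.6304, 0.0036, 0.0808]), np.float64(0.0006058509700891199)), (array([ 0.6455, -0.1541,  0.0839]), np.float64(0.0002751407236351637)), (array([ 0.4504, -0.1729,  0.0833]), np.float64(0.0005950803819946446)), (array([ 0.432 , -0.0173,  0.081 ]), np.float64(0.007231483052826596))]
handle [[0.5911139270662404, -0.07952276623261745], [0.48805483147819917, -0.08920541020772838]]
 sides [0.1035 0.1035] ang [-174.6327    5.3673] c [ 0.5396 -0.0844  0.124 ]
handle s [[0.5914867254987656, -0.083745491
[... 740 characters left out ...]
3285598754883)
25 ((473.10546875, -383.136474609375), (87.00321197509766, 52.85957336425781), 57.08327865600586)
60 ((453.7441711425781, -408.59454345703125), (26.620412826538086, 55.307369232177734), 30.928274154663086)
top lid hsv [101  15 132] desk [120   2 130]
12 ((479.60797119140625, -368.5811462402344), (90.75392150878906, 57.849647521972656), 55.97414016723633)
18 ((471.26312255859375, -351.1050720214844), (97.05911254882812, 47.79161834716797), 27.04490852355957)
25 ((476.35894775390625, -332.6789855957031), (43.08100128173828, 19.46788787841797), 27.474279403686523)Traceback (most recent call last):
  File "<stdin>", line 21, in <module>
ValueError: max() iterable argument is empty
```

```bash
python3 -m pendant '{"slide":[[0,0,0],[0,0,0],[0,0,0],[0,0,0],[0,0,0]],"dr":[[0,0,-0.94],[0,0,-0.94],[0,0,-0.94],[0,0,-0.94],[0,0,0]],"claw":[1,1,1,1,1]}'
python3 -m pendant '{"slide":[[-0.0427,-0.1167,0],[-0.0427,-0.1167,0],[-0.0427,-0.1167,0],[-0.0427,-0.1167,0],[-0.0427,-0.1167,0],[-0.0427,-0.1167,0],[-0.0427,-0.1167,0],[-0.0427,-0.1167,0],[-0.0427,-0.1167,0],[-0.0427,-0.1167,0]],"dr":[[0,0,0],[0,0,0],[0,0,0],[0,0,0],[0,0,0],[0,0,0],[0,0,0],[0,0,0],[0,0,0],[0,0,0]],"claw":[1,1,1,1,1,1,1,1,1,1]}'
python3 -m pendant '{"slide":[[-0.0427,-0.1167,0],[-0.0427,-0.1167,0],[-0.0427,-0.1167,0],[-0.0427,-0.1167,0],[-0.0427,-0.1167,0],[-0.0427,-0.1167,0],[-0.0427,-0.1167,0],[-0.0427,-0.1167,0],[-0.0427,-0.1167,0],[-0.0427,-0.1167,0]],"dr":[[0,0,0],[0,0,0],[0,0,0],[0,0,0],[0,0,0],[0,0,0],[0,0,0],[0,0,0],[0,0,0],[0,0,0]],"claw":[1,1,1,1,1,1,1,1,1,1]}'
python3 -c "
from cell import arm;import cv2,numpy as np
from scipy.spatial.transform import Rotation as R
print(R.from_rotvec(arm.observe()['ee_rot']).as_matrix().round(3), arm.observe()['joints'].round(2))"
```

```text
clock: 0.6
position: [0.216, 0.5862, 0.2263]
ee_rot: [0.157, -3.137, 0.001]
force: [-0.5, 0.6, -0.6]
width: 1.005
gripper_force: 0.0
clock: 1.6
position: [0.3782, 0.2492, 0.2268]
ee_rot: [0.148, -3.138, -0.001]
force: [0.3, -0.5, -1.0]
width: 0.999
gripper_force: 0.0
clock: 2.6
position: [0.5401, -0.0865, 0.2267]
ee_rot: [-0.149, 3.138, 0.0]
force: [0.0, 0.8, -0.1]
width: 0.998
gripper_force: 0.0
[[-0.996 -0.095  0.   ]
 [-0.095  0.996  0.   ]
 [-0.     0.    -1.   ]] [-0.19  0.31  0.32  1.79 -0.11  1.06  1.84]
```

```bash
python3 -m pendant '{"slide":[[0,0,0.0765],[0,0,0.0765],[0,0,0.0765],[0,0,0.0765],[0,0,0]],"dr":[[0,0,0],[0,0,0],[0,0,0],[0,0,0],[0,0,0]],"claw":[1,1,1,1,1]}'
python3 - <<'E'
from h import *
im=arm.get_image("scene")[:,:,::-1]
p=arm.observe()["position"];print(p)
c=cv2.resize(im[130:290,260:460],(800,640)[:2],interpolation=cv2.INTER_CUBIC)[:600]
q=(proj("scene",p)[0]-[259.6,129.6])*4;print("tcp px",q)
cv2.imwrite("pics/c.png",c)
E
```

```text
clock: 3.1
position: [0.5376, -0.0849, 0.1323]
ee_rot: [0.149, -3.133, -0.001]
force: [-0.4, -0.1, -1.5]
width: 0.999
gripper_force: 0.0
[ 0.53862297 -0.0850478   0.13398476]
tcp px [370.29876268 315.34612297]
```

View pics/c.png

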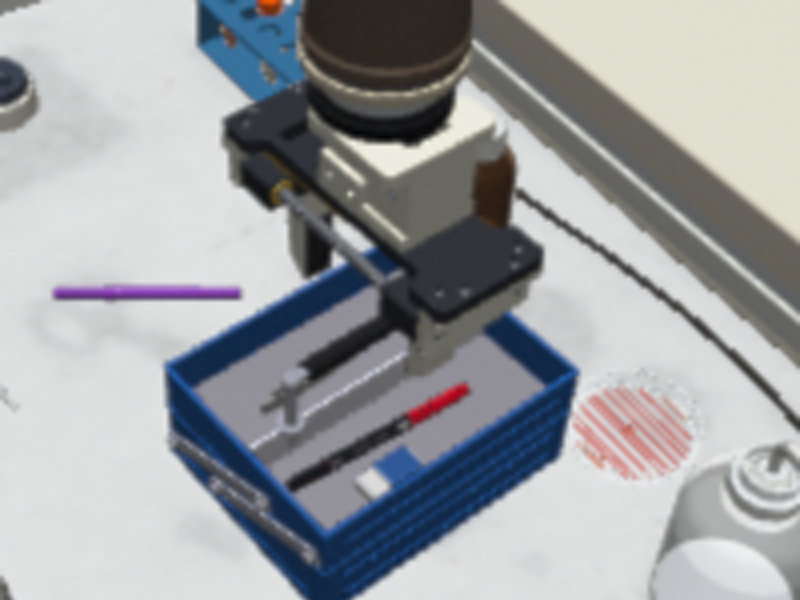

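The scene shows the open fingers straddling the bar, with tips at (430,362) and (315,265). Their midpoint matches the TCP projection at (370,315). I'll lower and grip.

```bash
python3 -m pendant '{"slide":[[0,-0.007,0.0565],[0,0,0.0565],[0,0,0],[0,0,0],[0,0,0],[0,0,0],[0,0,0],[0,0,0],[0,0,0],[0,0,0]],"dr":[[0,0,0],[0,0,0],[0,0,0],[0,0,0],[0,0,0],[0,0,0],[0,0,0],[0,0,0],[0,0,0],[0,0,0]],"claw":[1,1,0.6,0.4,0.3,0.25,0.2,0.15,0.1,0.1]}' 8
```

```text
clock: 4.15
position: [0.5399, -0.0873, 0.101]
ee_rot: [0.154, -3.138, -0.0]
force: [-0.1, 0.3, -0.1]
width: 0.353
gripper_force: 0.0
```

```bash
python3 -m pendant '{"slide":[[0,0,0],[0,0,0],[0,0,0],[0,0,0],[0,0,0],[0,0,0]],"dr":[[0,0,0],[0,0,0],[0,0,0],[0,0,0],[0,0,0],[0,0,0]],"claw":[0,0,0,0,0,0]}' 12
```

```text
clock: 4.75
position: [0.5398, -0.0869, 0.101]
ee_rot: [0.155, -3.138, -0.001]
force: [-0.8, 2.8, 0.2]
width: 0.148
gripper_force: 12.0
```

```bash
python3 - <<'E'
import numpy as np
q=np.r_[0,.02,.06,.12,np.linspace(.2,2.0,23),2.06,2.10,2.13,2.15]
y=93.3-100*np.cos(.368+q);z=100*np.sin(.368+q)-36
d=np.c_[0*q[1:],np.diff(y)/300,-np.diff(z)/300].round(4)
for i in range(0,len(d),10):print(q[min(i+10,len(d))],d[i:i+10].tolist())
E
```

```text
0.6909090909090909 [[0.0, 0.0025, -0.0062], [0.0, 0.0053, -0.0122], [0.0, 0.0088, -0.0179], [0.0, 0.0134, -0.023], [0.0, 0.0156, -0.0224], [0.0, 0.0174, -0.021], [0.0, 0.019, -0.0195], [0.0, 0.0206, -0.0179], [0.0, 0.022, -0.0162], [0.0, 0.0232, -0.0143]]
1.509090909090909 [[0.0, 0.0243, -0.0124], [0.0, 0.0252, -0.0103], [0.0, 0.026, -0.0082], [0.0, 0.0266, -0.0061], [0.0, 0.027, -0.0039], [0.0, 0.0272, -0.0017], [0.0, 0.0273, 0.0005], [0.0, 0.0271, 0.0028], [0.0, 0.0268, 0.005], [0.0, 0.0263, 0.0072]]
2.15 [[0.0, 0.0256, 0.0093], [0.0, 0.0248, 0.0113], [0.0, 0.0238, 0.0133], [0.0, 0.0226, 0.0152], [0.0, 0.0213, 0.017], [0.0, 0.0198, 0.0187], [0.0, 0.0135, 0.0147], [0.0, 0.0085, 0.0103], [0.0, 0.0061, 0.0079], [0.0, 0.0039, 0.0054]]
```

```bash
python3 -m pendant '{"slide":[[0,0,0],[0,0,0],[0,0.0025,-0.0062],[0,0.0053,-0.0122],[0,0.0088,-0.0179]],"dr":[[0,0,0],[0,0,0],[0,0,0],[0,0,0],[0,0,0]],"claw":[0,0,0,0,0]}' 30
```

```text
clock: 5.25
position: [0.5392, -0.0821, 0.1118]
ee_rot: [0.154, -3.137, -0.0]
force: [2.8, 3.2, -7.8]
width: 0.14
gripper_force: 30.0
```

```bash
python3 -m pendant '{"slide":[[0,0.0134,-0.023],[0,0.0156,-0.0224],[0,0.0174,-0.021],[0,0.019,-0.0195],[0,0.0206,-0.0179],[0,0.022,-0.0162],[0,0.0232,-0.0143]],"dr":[[0,0,0],[0,0,0],[0,0,0],[0,0,0],[0,0,0],[0,0,0],[0,0,0]],"claw":[0,0,0,0,0,0,0]}'
```

```text
clock: 5.95
position: [0.5351, -0.0428, 0.1524]
ee_rot: [0.154, -3.137, 0.0]
force: [1.2, 1.7, -12.9]
width: 0.142
gripper_force: 30.0
```

```bash
python3 -m pendant '{"slide":[[0,0.0243,-0.0124],[0,0.0252,-0.0103],[0,0.026,-0.0082],[0,0.0266,-0.0061],[0,0.027,-0.0039],[0,0.0272,-0.0017],[0,0.0273,0.0005],[0,0.0271,0.0028],[0,0.0268,0.005],[0,0.0263,0.0072]],"dr":[[0,0,0],[0,0,0],[0,0,0],[0,0,0],[0,0,0],[0,0,0],[0,0,0],[0,0,0],[0,0,0],[0,0,0]],"claw":[0,0,0,0,0,0,0,0,0,0]}'
```

```text
clock: 6.95
position: [0.5271, 0.0364, 0.1604]
ee_rot: [0.154, -3.137, -0.0]
force: [-6.5, -1.5, -4.6]
width: 0.137
gripper_force: 30.0
```

```bash
python3 -m pendant '{"slide":[[0,0.0256,0.0093],[0,0.0248,0.0113],[0,0.0238,0.0133],[0,0.0226,0.0152],[0,0.0213,0.017],[0,0.0198,0.0187],[0,0.0135,0.0147],[0,0.0085,0.0103],[0,0.0061,0.0079],[0,0.0039,0.0054]],"dr":[[0,0,0],[0,0,0],[0,0,0],[0,0,0],[0,0,0],[0,0,0],[0,0,0],[0,0,0],[0,0,0],[0,0,0]],"claw":[0,0,0,0,0,0,0,0,0,0]}'
```

```text
clock: 7.95
position: [0.5217, 0.0872, 0.123]
ee_rot: [0.155, -3.136, -0.0]
force: [-5.2, 0.1, -4.4]
width: 0.139
gripper_force: 30.0
```

```bash
python3 -m pendant '{"slide":[[0,0.0030,0.0040],[0,0.0015,0.0025],[0,0,0],[0,0,0]],"dr":[[0,0,0],[0,0,0],[0,0,0],[0,0,0]],"claw":[0,0,0,0]}'
```

```text
clock: 8.35
position: [0.5218, 0.0877, 0.1222]
ee_rot: [0.154, -3.137, -0.0]
force: [-10.1, -4.1, 7.3]
width: 0.145
gripper_force: 30.0
```

```bash
python3 -m pendant '{"slide":[[0,0,-0.0035],[0,0,0],[0,0,0],[0,0,0],[0,0,-0.05],[0,0,-0.107],[0,0,-0.12],[0,0,-0.12],[0,0,0]],"dr":[[0,0,0],[0,0,0],[0,0,0],[0,0,0],[0,0,0],[0,0,0],[0,0,0],[0,0,0],[0,0,0]],"claw":[0.3,0.5,0.7,0.8,0.8,0.8,1,1,1]}'
python3 - <<'E'
from h import *
im=arm.get_image("scene")[:,:,::-1]
cv2.imwrite("pics/d.png",cv2.resize(im[120:400,200:460],(780,600),interpolation=cv2.INTER_CUBIC))
E
```

```text
clock: 9.25
position: [0.5256, 0.0882, 0.2465]
ee_rot: [-0.154, 3.129, 0.003]
force: [-0.2, 0.3, -0.1]
width: 0.876
gripper_force: 0.0
```

View pics/d.png

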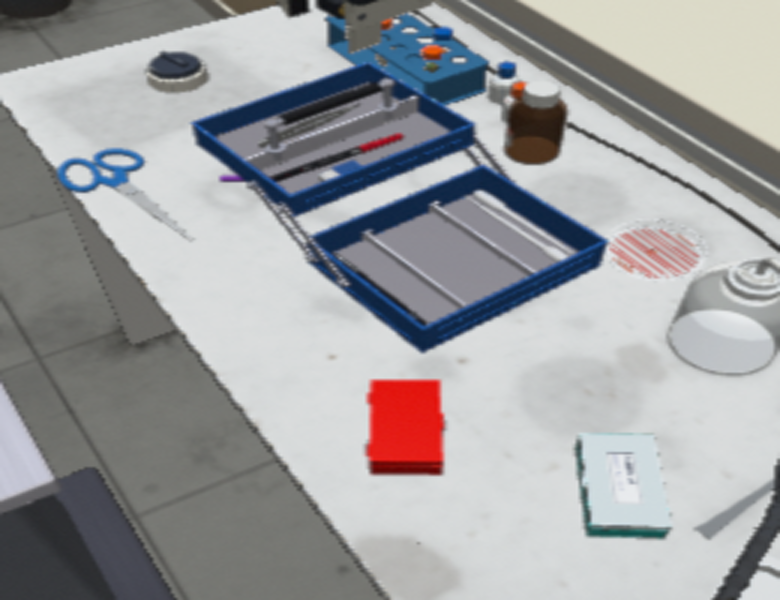

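The tray stands open with all its contents. The divider tops run (368,233)–(464,304) and (435,206)–(532,272), and the slide box lid corners are near (577,433) and (670,527). Next I'll measure the bay and the grasp offsets.

```bash
python3 - <<'E'
from h import *
np.set_printoptions(precision=4,suppress=True)
S=lambda p:np.array(p)*[260/780,280/600]+[199.6,119.6]
c=plane("scene",S([(310,240),(485,168),(606,243),(423,347)]),.05);print("rim",c,c.mean(0),np.linalg.norm(np.diff(c,axis=0),axis=1))
d=plane("scene",S([(368,233),(464,304),(435,206),(532,272)]),.017);print("div",d,d.mean(0),np.degrees(np.arctan2(*(d[0]-d[1])[[0,1]])),"gap",np.linalg.norm((d[2:]-d[:2]).mean(0)))
im=arm.get_image("top")
x0,x1,y0,y1=425,475,185,235
hsv=cv2.cvtColor(im,cv2.COLOR_RGB2HSV)[y0:y1,x0:x1]
for t in (8,10,12):
    m=(hsv[...,1]>t).astype(np.uint8);m=cv2.morphologyEx(m,cv2.MORPH_OPEN,np.ones((3,3)))
    k=max(cv2.findContours(m,0,1)[0],key=cv2.contourArea)[:,0]+[x0,y0]
    print(t,cv2.minAreaRect(plane("top",k,.025)[:,:2].astype(np.float32)*1000))
s=cv2.resize(im[y0:y1,x0:x1],(600,600),interpolation=cv2.INTER_CUBIC)
cv2.imwrite("pics/e.png",cv2.convertScaleAbs(s[:,:,::-1],alpha=1.5))
E
```

```text
rim [[ 0.4341 -0.0233  0.05  ]
 [ 0.6276 -0.0035  0.05  ]
 [ 0.6431 -0.1573  0.05  ]
 [ 0.4374 -0.1947  0.05  ]] [ 0.5355 -0.0947  0.05  ] [0.1945 0.1546 0.2091]
div [[ 0.4946 -0.0161  0.017 ]
 [ 0.5079 -0.1481  0.017 ]
 [ 0.5698 -0.0098  0.017 ]
 [ 0.5825 -0.1406  0.017 ]] [ 0.5387 -0.0787  0.017 ] -5.738796055603038 gap 0.07520880356273221
8 ((480.8984375, -371.6225891113281), (94.07891845703125, 60.985652923583984), 56.59657669067383)
10 ((480.3334655761719, -371.2068176269531), (92.5274658203125, 59.16121292114258), 56.60319900512695)
12 ((480.8318786621094, -370.8282470703125), (90.23564910888672, 58.17537307739258), 57.43374252319336)
```

View pics/e.png

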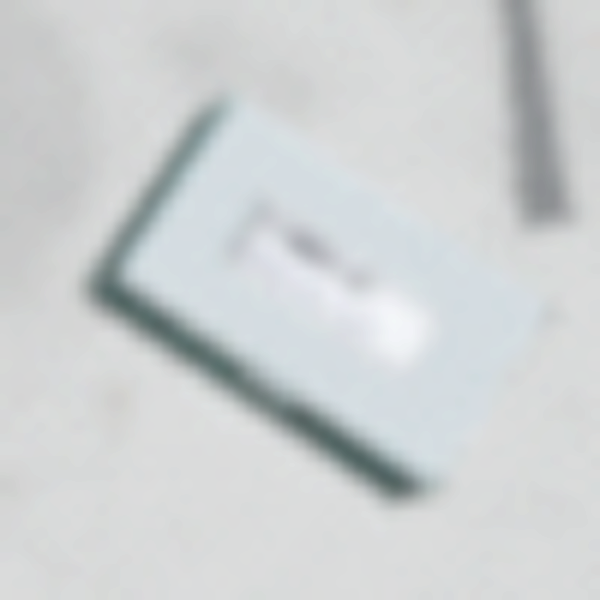

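```bash
python3 -m pendant '{"slide":[[0.0284,-0.1517,0],[0.0284,-0.1517,0],[0.0284,-0.1517,0],[0.0284,-0.1517,0],[0.0284,-0.1517,0],[0.0284,-0.1517,0],[0.0284,-0.1517,0],[0.0284,-0.1517,0],[0.0284,-0.1517,0],[0.0284,-0.1517,0]],"dr":[[0,0,0],[0,0,0],[0,0,0],[0,0,0],[0,0,0],[0,0,0],[0,0,0],[0,0,0],[0,0,0],[0,0,0]],"claw":[1,1,1,1,1,1,1,1,1,1]}'
python3 -m pendant '{"slide":[[0,0,0],[0,0,0],[0,0,0],[0,0,0],[0,0,0],[0,0,0],[0,0,0],[0,0,0],[0,0,0],[0,0,0]],"dr":[[0,0,0.9874],[0,0,0.9874],[0,0,0.9874],[0,0,0.9874],[0,0,0.9874],[0,0,0.9874],[0,0,0.9874],[0,0,0.9874],[0,0,0.9874],[0,0,0.9874]],"claw":[1,1,1,1,1,1,1,1,1,1]}'
python3 -m pendant '{"slide":[[0,0,0],[0,0,0],[0,0,0],[0,0,0],[0,0,0],[0,0,0],[0,0,0],[0,0,0],[0,0,0],[0,0,0]],"dr":[[0,0,0.9874],[0,0,0.9874],[0,0,0.9874],[0,0,0.9874],[0,0,0.9874],[0,0,0.9874],[0,0,0.9874],[0,0,0.9874],[0,0,0.9874],[0,0,0]],"claw":[1,1,1,1,1,1,1,1,1,1]}'
python3 - <<'E'
from h import *
np.set_printoptions(precision=4,suppress=True)
o=arm.observe();M=R.from_rotvec(o["ee_rot"]).as_matrix();print(o["position"],M,np.degrees(np.arctan2(M[1,1],M[0,1])))
T=lambda p:np.array(p)/12+[424.5,184.5]
c=plane("top",T([(228,92),(545,310),(435,487),(122,275)]),.032);print(c,c.mean(0));e=np.diff(c,axis=0);print(np.linalg.norm(e,axis=1),np.degrees(np.arctan2(e[:,1],e[:,0])))
print("to go tool units",M.T@(np.array([.481,-.373,.019])-o["position"])/.3)
E
```

```text
clock: 10.35
position: [0.4818, -0.3749, 0.24]
ee_rot: [0.155, -3.136, -0.002]
force: [0.8, -0.4, 0.4]
width: 1.0
gripper_force: 0.0
clock: 11.35
position: [0.4821, -0.3732, 0.24]
ee_rot: [-1.63, -2.683, 0.001]
force: [-0.1, 0.1, -0.1]
width: 1.0
gripper_force: 0.0
clock: 12.35
position: [0.4822, -0.3731, 0.24]
ee_rot: [-2.766, -1.487, 0.003]
force: [-0.1, 1.2, 0.6]
width: 1.002
gripper_force: 0.0
[ 0.4822 -0.3731  0.24  ] [[ 0.5515  0.8342 -0.0025]
 [ 0.8342 -0.5515  0.0003]
 [-0.0011 -0.0022 -1.    ]] -33.469618235018395
[[ 0.5284 -0.3501  0.032 ]
 [ 0.479  -0.4226  0.032 ]
 [ 0.4371 -0.3959  0.032 ]
 [ 0.4845 -0.3246  0.032 ]] [ 0.4822 -0.3733  0.032 ]
[0.0877 0.0497 0.0856] [-124.2724  147.5321   56.366 ]
to go tool units [-0.0012 -0.0019  0.7367]
```

```bash
python3 -m pendant '{"slide":[[0,0,0.12],[0,0,0.13],[0,0,0.13],[0,0,0.13],[0,0,0.12],[0,0,0.08],[0,0,0.0267],[0,0,0]],"dr":[[0,0,0],[0,0,0],[0,0,0],[0,0,0],[0,0,0],[0,0,0],[0,0,0],[0,0,0]],"claw":[1,1,1,1,1,1,1,1]}' 20
python3 -m pendant '{"slide":[[0,0,0],[0,0,0],[0,0,0],[0,0,0],[0,0,0],[0,0,0]],"dr":[[0,0,0],[0,0,0],[0,0,0],[0,0,0],[0,0,0],[0,0,0]],"claw":[0.7,0.6,0.5,0.4,0.4,0.4]}' 20
```

```text
clock: 13.15
position: [0.4817, -0.3732, 0.0195]
ee_rot: [-2.763, -1.492, 0.002]
force: [-0.3, 0.1, -0.4]
width: 0.998
gripper_force: 0.0
clock: 13.75
position: [0.4829, -0.3738, 0.021]
ee_rot: [2.765, 1.49, 0.001]
force: [1.1, -0.5, 1.8]
width: 0.566
gripper_force: 20.0
```

```bash
python3 -m pendant '{"slide":[[0,0,-0.02],[0,0,-0.06],[0,0,-0.1],[0,0,-0.1],[0,0,-0.1],[0,0,-0.1],[0,0,-0.1],[0,0,-0.05],[0,0,-0.02],[0,0,0]],"dr":[[0,0,0],[0,0,0],[0,0,0],[0,0,0],[0,0,0],[0,0,0],[0,0,0],[0,0,0],[0,0,0],[0,0,0]],"claw":[0.4,0.4,0.4,0.4,0.4,0.4,0.4,0.4,0.4,0.4]}' 25
python3 -m pendant '{"slide":[[0,0,0],[0,0,0],[0,0,0],[0,0,0],[0,0,0],[0,0,0],[0,0,0],[0,0,0],[0,0,0]],"dr":[[0,0,-0.4],[0,0,-0.8],[0,0,-0.9],[0,0,-0.9],[0,0,-0.9],[0,0,-0.9],[0,0,-0.6],[0,0,-0.27],[0,0,0]],"claw":[0.4,0.4,0.4,0.4,0.4,0.4,0.4,0.4,0.4]}'
python3 - <<'E'
from h import *
np.set_printoptions(precision=4,suppress=True)
o=arm.observe();M=R.from_rotvec(o["ee_rot"]).as_matrix();print(o["position"],o["force"],np.degrees(np.arctan2(M[1,1],M[0,1])))
yaw=np.radians(5.5);by=np.array([-np.sin(yaw),np.cos(yaw)])
t=np.array([.539,-.0865])-.012*by
print(t,"to go",M.T@(np.r_[t,.12]-o["position"])/.3)
im=arm.get_image("scene")[:,:,::-1];cv2.imwrite("pics/f.png",cv2.resize(im[200:400,300:500],(600,600),interpolation=cv2.INTER_CUBIC))
E
```

```text
clock: 14.75
position: [0.4825, -0.3735, 0.2158]
ee_rot: [2.765, 1.491, 0.001]
force: [-0.1, -0.4, -1.7]
width: 0.567
gripper_force: 25.0
clock: 15.65
position: [0.4821, -0.3732, 0.2145]
ee_rot: [-2.109, -2.326, 0.0]
force: [-0.6, -0.2, -1.6]
width: 0.565
gripper_force: 25.0
[ 0.4821 -0.3732  0.2145] [-0.5503 -0.1884 -1.6301] 5.598947321203503
[ 0.5402 -0.0984] to go [0.8922 0.2824 0.3159]
```

View pics/f.png

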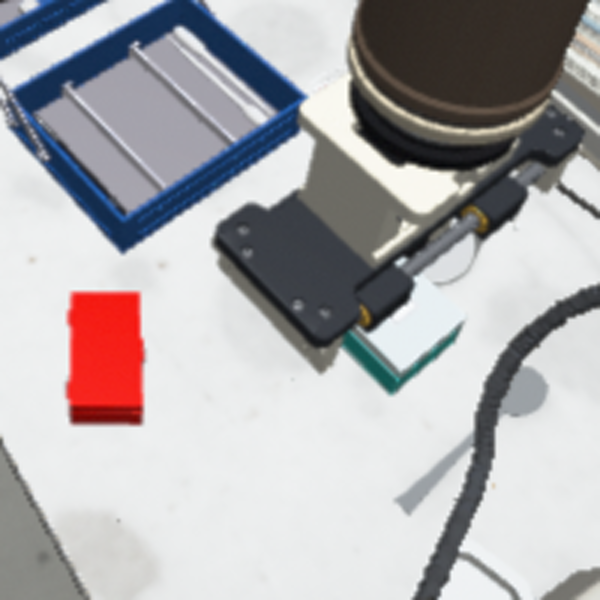

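```bash
python3 -m pendant '{"slide":[[0.0446,0.0141,0],[0.0892,0.0282,0],[0.1071,0.0339,0],[0.116,0.0367,0],[0.116,0.0367,0],[0.116,0.0367,0],[0.1071,0.0339,0],[0.0892,0.0282,0],[0.0714,0.0226,0],[0.0357,0.0113,0]],"dr":[[0,0,0],[0,0,0],[0,0,0],[0,0,0],[0,0,0],[0,0,0],[0,0,0],[0,0,0],[0,0,0],[0,0,0]],"claw":[0.4,0.4,0.4,0.4,0.4,0.4,0.4,0.4,0.4,0.4]}'
python3 -m pendant '{"slide":[[0,0,0.05],[0,0,0.09],[0,0,0.09],[0,0,0.06],[0,0,0.026],[0,0,0],[0,0,0]],"dr":[[0,0,0],[0,0,0],[0,0,0],[0,0,0],[0,0,0],[0,0,0],[0,0,0]],"claw":[0.4,0.4,0.4,0.4,0.4,0.4,0.4]}'
python3 - <<'E'
from h import *
np.set_printoptions(precision=4,suppress=True)
o=arm.observe();M=R.from_rotvec(o["ee_rot"]).as_matrix();print(o["position"],np.degrees(np.arctan2(M[1,1],M[0,1])))
yaw=np.radians(5.5);by=np.array([-np.sin(yaw),np.cos(yaw)]);t=np.array([.539,-.0865])-.012*by
print("to go",M.T@(np.r_[t,.023]-o["position"])/.3)
im=arm.get_image("scene")[:,:,::-1];cv2.imwrite("pics/g.png",cv2.resize(im[130:290,280:440],(600,600),interpolation=cv2.INTER_CUBIC))
E
```

```text
clock: 16.7
position: [0.5408, -0.0951, 0.2152]
ee_rot: [-2.105, -2.33, -0.001]
force: [0.6, -0.9, -1.3]
width: 0.565
gripper_force: 25.0
clock: 17.4
position: [0.5409, -0.0992, 0.1216]
ee_rot: [2.11, 2.327, 0.001]
force: [-0.3, 0.1, -1.9]
width: 0.567
gripper_force: 25.0
[ 0.5409 -0.0992  0.1216] 5.593874013324836
to go [ 0.0029 -0.0027  0.3285]
```

View pics/g.png

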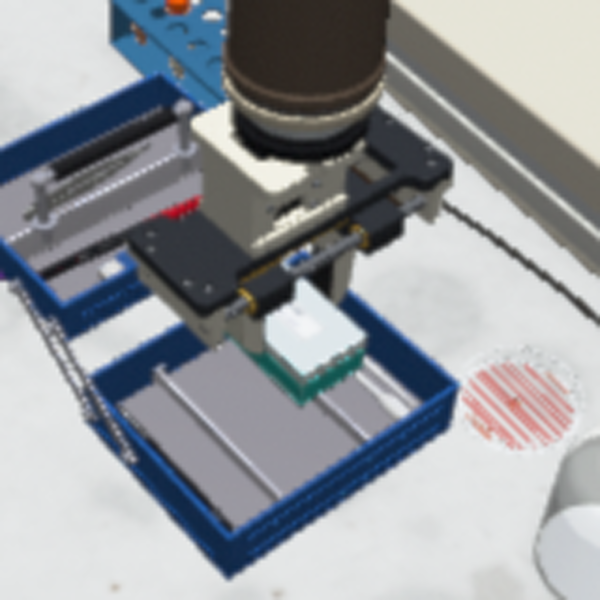

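```bash
python3 -m pendant '{"slide":[[0,-0.002,0.03],[0,0,0.06],[0,0,0.07],[0,0,0.07],[0,0,0.05],[0,0,0.022],[0,0,0],[0,0,0]],"dr":[[0,0,0],[0,0,0],[0,0,0],[0,0,0],[0,0,0],[0,0,0],[0,0,0],[0,0,0]],"claw":[0.4,0.4,0.4,0.4,0.4,0.4,0.4,0.4]}'
```

```text
clock: 18.25
position: [0.5404, -0.0992, 0.0308]
ee_rot: [2.109, 2.327, 0.001]
force: [0.9, 0.2, -1.9]
width: 0.561
gripper_force: 25.0
```

```bash
python3 -m pendant '{"slide":[[0,0,0.01],[0,0,0.007],[0,0,0],[0,0,0]],"dr":[[0,0,0],[0,0,0],[0,0,0],[0,0,0]],"claw":[0.4,0.4,0.4,0.4]}'
```

```text
clock: 18.65
position: [0.54, -0.0989, 0.0252]
ee_rot: [2.11, 2.328, 0.0]
force: [1.0, 0.0, -2.3]
width: 0.568
gripper_force: 25.0
```

```bash
python3 -m pendant '{"slide":[[0,0,0.0035],[0,0,0.0035],[0,0,0],[0,0,0]],"dr":[[0,0,0],[0,0,0],[0,0,0],[0,0,0]],"claw":[0.4,0.4,0.4,0.4]}'
```

```text
clock: 19.05
position: [0.5401, -0.0989, 0.0238]
ee_rot: [-2.11, -2.328, -0.002]
force: [-3.4, 2.0, 11.8]
width: 0.564
gripper_force: 25.0
```

```bash
python3 -m pendant '{"slide":[[0,0,-0.003],[0,0,0],[0,0,0],[0,0,0],[0,0,-0.03],[0,0,-0.08],[0,0,-0.13],[0,0,-0.15],[0,0,-0.15],[0,0,-0.15]],"dr":[[0,0,0],[0,0,0],[0,0,0],[0,0,0],[0,0,0],[0,0,0],[0,0,0],[0,0,0],[0,0,0],[0,0,0]],"claw":[0.62,0.75,0.85,0.85,0.85,0.85,0.85,0.85,0.85,1]}'
python3 - <<'E'
from h import *
np.set_printoptions(precision=4,suppress=True)
o=arm.observe();M=R.from_rotvec(o["ee_rot"]).as_matrix();print(o["position"],o["joints"],np.degrees(np.arctan2(M[1,1],M[0,1])))
im=arm.get_image("scene")[:,:,::-1];cv2.imwrite("pics/i.png",cv2.resize(im[130:290,280:440],(600,600),interpolation=cv2.INTER_CUBIC))
E
```

```text
clock: 20.05
position: [0.5394, -0.0992, 0.2332]
ee_rot: [2.111, 2.327, -0.0]
force: [0.3, 0.1, 0.1]
width: 0.899
gripper_force: 0.0
[ 0.5394 -0.0992  0.2332] [-0.5767  0.3957  0.9175  1.8023 -0.3476  1.1155  0.5571] 5.582386772310275
```

View pics/i.png

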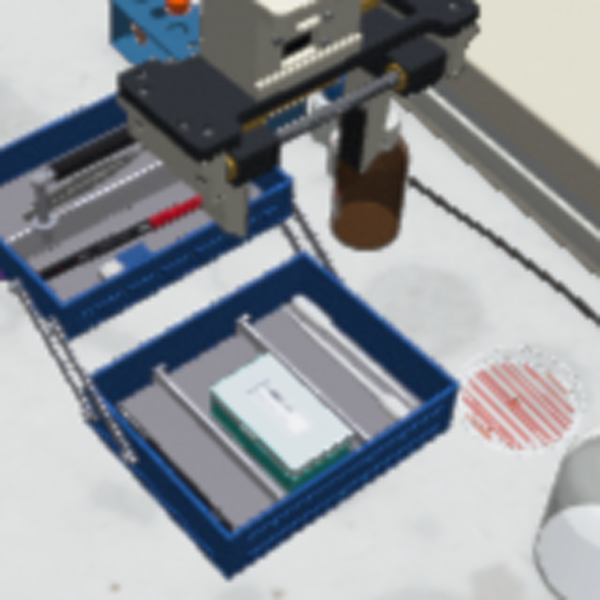

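The slide box lies flat, lid up, between the dividers at about (285,415). The tray is still open. I'll return to the handle.

```bash
python3 -m pendant '{"slide":[[0.1,0.0005,0],[0.13,0.0007,0],[0.14,0.0007,0],[0.14,0.0007,0],[0.115,0.0007,0],[0,0,0],[0,0,0],[0,0,0],[0,0,0],[0,0,0]],"dr":[[0,0,0],[0,0,0],[0,0,0],[0,0,0],[0,0,0],[0,0,-0.934],[0,0,-0.934],[0,0,-0.934],[0,0,-0.934],[0,0,-0.934]],"claw":[1,1,1,1,1,1,1,1,1,1]}'
python3 -m pendant '{"slide":[[0,0,0],[0,0,0],[0,0,0],[0,0,0],[0,0,0],[0,0,0],[0,0,0],[0,0,0],[0,0,0],[0,0,0]],"dr":[[0,0,-0.934],[0,0,-0.934],[0,0,-0.934],[0,0,-0.934],[0,0,-0.934],[0,0,-0.934],[0,0,-0.934],[0,0,-0.934],[0,0,-0.934],[0,0,0]],"claw":[1,1,1,1,1,1,1,1,1,1]}'
python3 - <<'E'
from h import *
np.set_printoptions(precision=4,suppress=True)
o=arm.observe();M=R.from_rotvec(o["ee_rot"]).as_matrix();print(o["position"],o["joints"],np.degrees(np.arctan2(M[1,1],M[0,1])))
print("to go",M.T@(np.array([.522,.0875,.123])-o["position"])/.3)
E
```

```text
clock: 21.1
position: [0.5224, 0.0875, 0.2313]
ee_rot: [1.378, 2.823, 0.0]
force: [-0.3, -0.1, 0.4]
width: 0.999
gripper_force: 0.0
clock: 22.1
position: [0.5225, 0.0873, 0.2313]
ee_rot: [-0.153, 3.138, 0.0]
force: [-0.0, -0.1, -0.6]
width: 1.001
gripper_force: 0.0
[0.5225 0.0873 0.2313] [-0.6872  0.2907  0.5413  1.8311 -0.1696  1.0653  1.5866] 95.60036450393056
to go [0.0017 0.0008 0.3612]
```

```bash
python3 -m pendant '{"slide":[[0,0,0.08],[0,0,0.1],[0,0,0.1],[0,0,0.06],[0,0,0.02],[0,0,0],[0,0,0],[0,0,0],[0,0,0],[0,0,0]],"dr":[[0,0,0],[0,0,0],[0,0,0],[0,0,0],[0,0,0],[0,0,0],[0,0,0],[0,0,0],[0,0,0],[0,0,0]],"claw":[1,1,1,1,1,0.8,0.6,0.4,0.3,0.2]}' 10
python3 -m pendant '{"slide":[[0,0,0],[0,0,0],[0,0,0],[0,0,0],[0,0,0],[0,0,0]],"dr":[[0,0,0],[0,0,0],[0,0,0],[0,0,0],[0,0,0],[0,0,0]],"claw":[0.1,0,0,0,0,0]}' 10
python3 -m pendant '{"slide":[[0,0,0],[0,0,0]],"dr":[[0,0,0],[0,0,0]],"claw":[0,0]}' 30
```

```text
clock: 23.1
position: [0.5229, 0.0879, 0.1235]
ee_rot: [-0.151, 3.137, 0.001]
force: [0.6, 0.3, -0.3]
width: 0.618
gripper_force: 0.0
clock: 23.7
position: [0.5225, 0.0877, 0.1229]
ee_rot: [0.152, -3.138, 0.0]
force: [0.8, -0.3, 0.0]
width: 0.147
gripper_force: 10.0
clock: 23.9
position: [0.5226, 0.0876, 0.1229]
ee_rot: [-0.152, 3.138, -0.0]
force: [0.0, -1.6, -0.8]
width: 0.142
gripper_force: 30.0
```

```bash
python3 - <<'E'
import numpy as np
q=np.r_[2.16,2.145,2.11,2.06,np.linspace(2.0,.48,20),.42,.37,.33,.29,.26,.23,.2,.18,.16,.14,.12,.105,.09,.075,.06,.05,.04,.03,.02,.01,0]
y=93.3-100*np.cos(.368+q);z=100*np.sin(.368+q)-36
d=np.c_[0*q[1:],np.diff(y)/300,-np.diff(z)/300].round(4)
for i in range(0,len(d),10):print(round(q[min(i+10,len(d))],3),d[i:i+10].tolist())
E
```

```text
1.52 [[0.0, -0.0029, -0.0041], [0.0, -0.007, -0.0093], [0.0, -0.0106, -0.0129], [0.0, -0.0135, -0.0147], [0.0, -0.0194, -0.0183], [0.0, -0.0208, -0.0167], [0.0, -0.022, -0.015], [0.0, -0.0232, -0.0132], [0.0, -0.0242, -0.0113], [0.0, -0.025, -0.0093]]
0.72 [[0.0, -0.0256, -0.0073], [0.0, -0.0261, -0.0052], [0.0, -0.0265, -0.0031], [0.0, -0.0266, -0.001], [0.0, -0.0266, 0.0011], [0.0, -0.0265, 0.0033], [0.0, -0.0261, 0.0054], [0.0, -0.0256, 0.0074], [0.0, -0.0249, 0.0095], [0.0, -0.0241, 0.0114]]
0.2 [[0.0, -0.0231, 0.0133], [0.0, -0.022, 0.0151], [0.0, -0.0207, 0.0168], [0.0, -0.0146, 0.0137], [0.0, -0.0115, 0.012], [0.0, -0.0088, 0.01], [0.0, -0.0084, 0.0104], [0.0, -0.006, 0.008], [0.0, -0.0058, 0.0082], [0.0, -0.0055, 0.0083]]
0.04 [[0.0, -0.0035, 0.0057], [0.0, -0.0034, 0.0057], [0.0, -0.0033, 0.0058], [0.0, -0.0032, 0.0059], [0.0, -0.0023, 0.0044], [0.0, -0.0022, 0.0045], [0.0, -0.0022, 0.0045], [0.0, -0.0021, 0.0045], [0.0, -0.0014, 0.003], [0.0, -0.0013, 0.0031]]
0.0 [[0.0, -0.0013, 0.0031], [0.0, -0.0013, 0.0031], [0.0, -0.0012, 0.0031], [0.0, -0.0012, 0.0031]]
```

```bash
python3 -m pendant '{"slide":[[0,-0.0029,-0.0041],[0,-0.007,-0.0093],[0,-0.0106,-0.0129],[0,-0.0135,-0.0147],[0,-0.0194,-0.0183],[0,-0.0208,-0.0167],[0,-0.022,-0.015],[0,-0.0232,-0.0132],[0,-0.0242,-0.0113],[0,-0.025,-0.0093]],"dr":[[0,0,0],[0,0,0],[0,0,0],[0,0,0],[0,0,0],[0,0,0],[0,0,0],[0,0,0],[0,0,0],[0,0,0]],"claw":[0,0,0,0,0,0,0,0,0,0]}'
```

```text
clock: 24.9
position: [0.5277, 0.0369, 0.1608]
ee_rot: [-0.152, 3.137, 0.0]
force: [3.7, 0.5, -7.4]
width: 0.142
gripper_force: 30.0
```

```bash
python3 -m pendant '{"slide":[[0,-0.0256,-0.0073],[0,-0.0261,-0.0052],[0,-0.0265,-0.0031],[0,-0.0266,-0.001],[0,-0.0266,0.0011],[0,-0.0265,0.0033],[0,-0.0261,0.0054],[0,-0.0256,0.0074],[0,-0.0249,0.0095],[0,-0.0241,0.0114]],"dr":[[0,0,0],[0,0,0],[0,0,0],[0,0,0],[0,0,0],[0,0,0],[0,0,0],[0,0,0],[0,0,0],[0,0,0]],"claw":[0,0,0,0,0,0,0,0,0,0]}'
```

```text
clock: 25.9
position: [0.5358, -0.0405, 0.154]
ee_rot: [-0.152, 3.136, -0.0]
force: [6.3, 1.0, -5.7]
width: 0.142
gripper_force: 30.0
```

```bash
python3 -m pendant '{"slide":[[0,-0.0231,0.0133],[0,-0.022,0.0151],[0,-0.0207,0.0168],[0,-0.0146,0.0137],[0,-0.0115,0.012],[0,-0.0088,0.01],[0,-0.0084,0.0104],[0,-0.006,0.008],[0,-0.0058,0.0082],[0,-0.0055,0.0083]],"dr":[[0,0,0],[0,0,0],[0,0,0],[0,0,0],[0,0,0],[0,0,0],[0,0,0],[0,0,0],[0,0,0],[0,0,0]],"claw":[0,0,0,0,0,0,0,0,0,0]}'
```

```text
clock: 26.9
position: [0.5397, -0.0778, 0.1193]
ee_rot: [-0.152, 3.136, -0.0]
force: [6.8, 1.0, -5.2]
width: 0.141
gripper_force: 30.0
```

```bash
python3 -m pendant '{"slide":[[0,-0.0035,0.0057],[0,-0.0034,0.0057],[0,-0.0033,0.0058],[0,-0.0032,0.0059],[0,-0.0023,0.0044],[0,-0.0022,0.0045],[0,-0.0022,0.0045],[0,-0.0021,0.0045],[0,-0.0014,0.003],[0,-0.0013,0.0031]],"dr":[[0,0,0],[0,0,0],[0,0,0],[0,0,0],[0,0,0],[0,0,0],[0,0,0],[0,0,0],[0,0,0],[0,0,0]],"claw":[0,0,0,0,0,0,0,0,0,0]}'
```

```text
clock: 27.9
position: [0.5405, -0.0853, 0.1053]
ee_rot: [-0.152, 3.136, -0.0]
force: [6.5, 1.6, -4.7]
width: 0.141
gripper_force: 30.0
```

```bash
python3 -m pendant '{"slide":[[0,-0.0013,0.0031],[0,-0.0013,0.0031],[0,-0.0006,0.0015],[0,0,0]],"dr":[[0,0,0],[0,0,0],[0,0,0],[0,0,0]],"claw":[0,0,0,0]}'
```

```text
clock: 28.3
position: [0.5406, -0.0862, 0.1029]
ee_rot: [-0.152, 3.136, -0.0]
force: [8.1, 1.0, -6.2]
width: 0.141
gripper_force: 30.0
```

```bash
python3 -m pendant '{"slide":[[0,-0.0006,0.0015],[0,-0.0006,0.0015],[0,-0.0006,0.0015],[0,0,0],[0,0,0]],"dr":[[0,0,0],[0,0,0],[0,0,0],[0,0,0],[0,0,0]],"claw":[0,0,0,0,0]}'
```

```text
clock: 28.8
position: [0.5407, -0.0867, 0.1016]
ee_rot: [-0.152, 3.136, -0.0]
force: [7.9, 1.1, -6.0]
width: 0.143
gripper_force: 30.0
```

```bash
python3 -m pendant '{"slide":[[0,-0.0006,0.0015],[0,-0.0006,0.0015],[0,0,0],[0,0,0]],"dr":[[0,0,0],[0,0,0],[0,0,0],[0,0,0]],"claw":[0,0,0,0]}'
```

```text
clock: 29.2
position: [0.5407, -0.0868, 0.1014]
ee_rot: [-0.152, 3.135, 0.001]
force: [4.1, 2.6, 5.0]
width: 0.144
gripper_force: 30.0
```

```bash
python3 -m pendant '{"slide":[[0,-0.0003,0.001],[0,0,0],[0,0,0],[0,0,0]],"dr":[[0,0,0],[0,0,0],[0,0,0],[0,0,0]],"claw":[0,0,0,0]}'
python3 -m pendant '{"slide":[[0,0,0],[0,0,0],[0,0,0],[0,0,0],[0,0,-0.03],[0,0,-0.08],[0,0,-0.1],[0,0,-0.12],[0,0,-0.12]],"dr":[[0,0,0],[0,0,0],[0,0,0],[0,0,0],[0,0,0],[0,0,0],[0,0,0],[0,0,0],[0,0,0]],"claw":[0.2,0.35,0.5,0.7,0.75,0.75,0.75,0.75,0.75]}' 10
python3 -m pendant '{"slide":[[-0.06,0,-0.05],[0.1,0,-0.05],[0.16,0,0],[0.16,0,0],[0.1,0,0],[0,0,0],[0,0,0],[0,0,0]],"dr":[[0,0,0],[0,0,0],[0,0,0],[0,0,0],[0,0,0],[0,0,0],[0,0,0],[0,0,0]],"claw":[0.75,0.75,0.75,0.75,0.75,0.75,0.75,0.75]}'
python3 - <<'E'
from h import *
im=arm.get_image("scene")[:,:,::-1]
cv2.imwrite("pics/j.png",cv2.resize(im[100:300,220:440],(660,600),interpolation=cv2.INTER_CUBIC))
E
```

```text
clock: 29.6
position: [0.5408, -0.0868, 0.1013]
ee_rot: [-0.152, 3.135, 0.001]
force: [4.0, 3.4, 8.0]
width: 0.136
gripper_force: 30.0
clock: 30.5
position: [0.539, -0.0872, 0.237]
ee_rot: [0.151, -3.138, 0.0]
force: [0.2, 0.1, 0.3]
width: 0.749
gripper_force: 0.0
clock: 31.3
position: [0.4032, -0.1001, 0.2656]
ee_rot: [-0.152, 3.137, -0.0]
force: [0.0, -0.4, 0.1]
width: 0.748
gripper_force: 0.0
```

View pics/j.png

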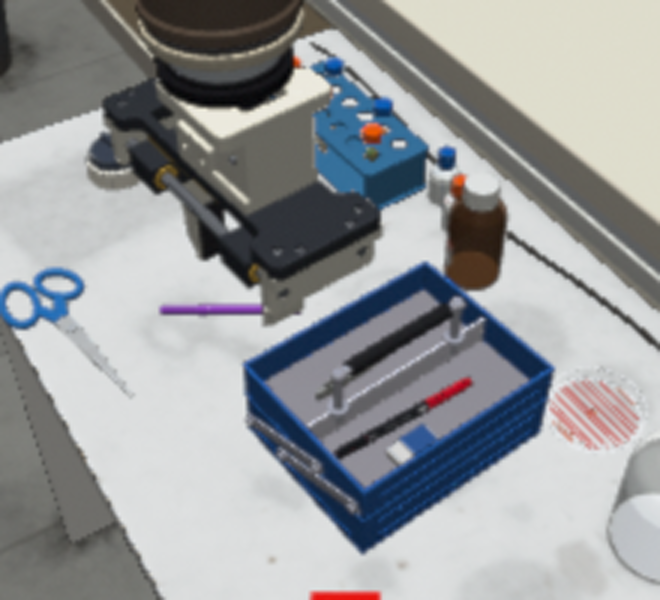

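The tray is down flush, with the marker, eraser and tweezers still in it, and the robot is clear of everything. I'm handing the job in.

```bash
python3 -c "
from cell import arm
print(arm.sign_off())"
```

```text
the job is handed in; nothing more can be done
None
```

The slide box is lying flat in the middle bay, the tray is fully home with the tweezers, marker and eraser still in it, the timer was left alone, and I handed the job in at about 31 s.

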